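# Call the packer and point out cake and tin

### The arm

A 6-joint arm with a two-finger parallel gripper is mounted at the origin on the work surface. World frame = base frame: x ahead of the robot, y to its left, z up, the work surface at z = 0. Lengths are in mm, angles in rad, forces in N, time in s.
With the tool pointing down it reaches from about 300 to 1000 mm from the base axis. Payload 5.1 kg.
Tool frame: the origin (TCP) lies between the finger pads, 19 mm behind the fingertips; this is the grasp point; z points along the fingers, y is the line along which they close (so a half turn about z gives the same grasp; the last joint's range is limited). The gripper opens to 95 mm and grips with 3 to 60 N. Pads are 20 mm wide; open, the fingers measure 119 mm over their backs; the gripper's body (75 mm by 180 mm) begins 59 mm behind the grasp point.
Start: joints at [1.08, 0.124, 1.65, -0, 1.367, -0.083], TCP at [257.803, 596.676, 233.456] pointing down, gripper open.
Joint ranges: [-2.61, 2.61], [-1.02, 2.33], [0.03, 2.71], [-1.35, 4.49], [0.32, 2.68], [-2.91, 2.91]. Speed limits (rad/s): [2.57, 2.57, 3.14, 3.14, 3.14, 3.14].

### API

Orientations are given as a unit quaternion [x, y, z, w].
In Python, from rig import manip gives the robot as it stands. The module is installed in compiled form; this text tells all that it offers.
- The arm moves only by the tool move_arm, never from a script. Its argument "steps" is a list of rows, each a list of 7 numbers: the shift along the tool's x, y, z scaled (see below), then the turn, a rotation vector about the tool's x, y, z scaled (see below), then the closure, from 0 (fully open) to 1 (shut). A call has 1 to 10 rows; each row is the pose to reach, as a shift and turn from the pose commanded when the call began, along the tool's axes at that moment; what a row does not reach only later rows make up. The controller multiplies each number of a shift by 100 mm and each number of a turn by 60 degrees. A row lasts 1/12 s, in which the tool goes at most 41.7 mm and 7.16 degrees, less where a joint would pass 70% of its speed; a pose out of reach is approached as far as the arm can. A call with a number of a shift or a turn outside -1 to 1 is refused whole. A call with a gripper value outside its range is refused whole. The fingers move at their own pace and stop on an object; the grip force is fixed at half the most. Time passes only in rows, so rows that repeat a pose let the fingers close. It gives the time, the measured TCP pose, the force, the opening and the grip force at its end, in the units of the state.
- manip.get_state(): the state, without advancing time (a new reading comes with each control period).
- manip.read_camera(name): name is "scene" or "side" or "wrist"; returns (picture, depth): 384x512x3 uint8, red, green, blue; 384x512 float32, mm along the optical axis (not along the pixel's ray), 0 where there is no reading.
- manip.get_calibration(name): a dict with "fx", "fy", "cx", "cy" (pixels), "R" (3x3) and "t" (3): a world point X has camera coordinates R X + t; the wrist camera has in their place "T_tool_cam" (4x4, takes a point from camera to tool coordinates, whose origin is the TCP and whose axes are the flange's). Camera axes: x right, y down, z forward; pixel columns grow to the right and rows downward; lengths in mm; the calibration is good to about 2 mm. The wrist camera is an equidistant fisheye: a pixel r from the principal point sees the ray r / f radians off the axis. A picture is of the moment at which its call begins: read the wrist's pose just before it. get_calibration takes no time and is no camera call.
- manip.sign_off(): hands the job in; it is judged then, once.
The state is a dict: "clock": time; "joints": joint angles; "dq": joint speeds; "tau": joint torques, N m; "tcp_pos": TCP position; "tcp_rot": TCP orientation; "contact_force": force on the tool from outside, world axes, zero at the start; "wrist_torque": the same for the moment, N m; "opening": finger opening in mm; "grip_force": force on a finger pad.
Only numpy, scipy, OpenCV 4.12 (cv2) and the standard library are available. Lean on these libraries where they do the work, as an engineer would, in place of code of your own. Each camera call takes 0.05 s, during which the arm holds its last target. There are 200 camera calls.

### The job

Ring the counter bell by pressing its button down with the fingertips and letting it up again. Then point straight down at the green pistachio cake with the fingertips 2 or 3 cm above its raspberry and keep still there for two seconds, and after that point in the same way at the round red tin the cake is to be packed in; finish there, still pointing at the tin. Do not touch or move any cake, stand or tin, and do not lower the hand over the other cakes or the other tin.

Things in the scene. Friction and masses are not known exactly. Their poses are not given: they have to be found in the camera images.
- bell_top (a point): centre of the top face of the bell's steel push button, about 62 mm above the counter when up. The button is a flat steel disc of 24 mm diameter in the middle of a brass dome (82 mm diameter, its top 47 mm above the counter) on a dark wooden base disc of 90 mm; the bell is fixed to the counter
- bell_button (a joint): how far the bell's button is pressed, m: 0 up, 0.006 fully down (moves straight down). It springs back by itself; it starts to move at about 1 N and is fully down at about 5 N
- cake_pistachio: small light-green domed cake with one red raspberry on top and red beads round its foot: 70 mm diameter (80 mm over the beads), 60 mm high with the raspberry; origin at the centre of its underside, z up. It stands loose on the low white cake stand
- top_pistachio (a point): topmost point of the raspberry of the green cake, 60 mm above the cake's underside
- cake_chocolate: dark brown cake with a red raspberry, same shape and size, loose on the blue cake stand; origin at the centre of its underside. Not to be pointed at or touched
- cake_rose: pink cake with a green ball on top, same shape and size, loose on the tall white cake stand; origin at the centre of its underside. Not to be pointed at or touched
- tin_round: round red gift tin with a thin gold band and gold ring on its lid, 88 mm diameter, 50 mm high, loose on the counter; origin at the centre of its underside, z up
- tin_round_top (a point): centre of the top face of the round red tin's lid, 50 mm above the counter
- tin_square: square blue gift tin with a gold cross on its lid, 80 x 80 mm, 50 mm high, loose on the counter; origin at the centre of its underside. Not to be pointed at or touched
- stand_low: low white footed cake stand, plate 130 mm diameter, top of plate 45 mm above the counter, loose; origin at the centre of its foot. It carries the green cake
- stand_mid: blue footed cake stand, plate 130 mm diameter, top of plate 60 mm above the counter, loose; origin at the centre of its foot. It carries the brown cake
- stand_tall: tall white footed cake stand, plate 130 mm diameter, top of plate 75 mm above the counter, loose; origin at the centre of its foot. It carries the pink cake
There are look-alikes about, which are no part of the job. Leave any turquoise look-alike of the tin_round alone.

How it is judged:
By the outcome, as a careful person would: the job done as asked, in the order asked, and still so for the second after the job is handed in, with the robot touching nothing.
It also fails if it takes over 61 s, if anything falls off the work surface, if the arm or the gripper's body presses on something with over 40 N, if the wrist force passes 120 N, or if a joint passes its speed limit or range.

## Working session

There is one attempt and no reset: what is moved stays moved. The work goes in short steps, Python scripts to look and compute and a tool call to move; the robot and the scene stay as the last step left them, time stands still between calls to the robot, and variables do not carry over. Pictures are saved under pics/ and viewed, at most 10 in all, crops included, and the job is handed in when it is done.

Besides the shell and the picture viewer there is one more tool, called after "Emit:" by a JSON object that holds its "api" and its "payload". move_arm: Moves the arm, as the interface text tells. Shifts and turns lie within -1 to 1; 1 stands for 100 mm of shift or 60 degrees of turn. Its arguments: {"type":"object","properties":{"steps":{"type":"array","items":{"type":"array","items":{"type":"number"}}}},"required":["steps"]}

```bash
mkdir -p pics
python3 - <<'E'
from rig import manip
import cv2,numpy as np
s=manip.get_state();print(s)
for n in("scene","side"):
    p,d=manip.read_camera(n);np.savez(n,p=p,d=d);cv2.imwrite(f"pics/{n}.png",p[:,:,::-1])
    print(n,manip.get_calibration(n))
E
```

```text
{'clock': 0.0, 'joints': array([ 1.08038528e+00,  1.24503830e-01,  1.65165116e+00, -4.59397411e-05,
        1.36747378e+00, -8.26214696e-02]), 'dq': array([-0.00035044, -0.00019031, -0.0001811 , -0.00010099, -0.00034488,
       -0.00046968]), 'tau': array([-9.45355896e-04, -4.17595339e+01, -3.59936535e+01,  7.73793482e-02,
        4.92268335e-02, -1.45773179e-04]), 'tcp_pos': array([257.5495425 , 596.15524686, 232.20132545]), 'tcp_rot': array([ 2.02480297e-01,  9.79285807e-01, -9.82913757e-04, -2.66140894e-04]), 'contact_force': array([-0.04929885, -0.45394465, -0.10399786]), 'wrist_torque': array([ 0.02229562, -0.06291657,  0.02525441]), 'grip_force': 0.0, 'opening': 95.00790021939476}
scene {'fx': 466.88531495527053, 'fy': 466.88531495527053, 'cx': 250.63093111215764, 'cy': 184.9084309320618, 'R': array([[ 0.4260039 ,  0.90471263, -0.00396664],
       [ 0.68636591, -0.32604073, -0.65007636],
       [-0.58942558,  0.2742125 , -0.75985853]]), 't': array([-206.66992249, -289.42633133, 1214.12649965])}
side {'fx': 496.99298058542917, 'fy': 496.99298058542917, 'cx': 264.4092914485987, 'cy': 191.9606039238151, 'R': array([[ 8.50660343e-01, -5.25715475e-01,  4.70207731e-04],
       [-3.53423531e-01, -5.72536387e-01, -7.39793142e-01],
       [ 3.89189914e-01,  6.29146505e-01, -6.72834219e-01]]), 't': array([-436.031438  ,  225.01330257,  769.23427923])}
```

View pics/scene.png

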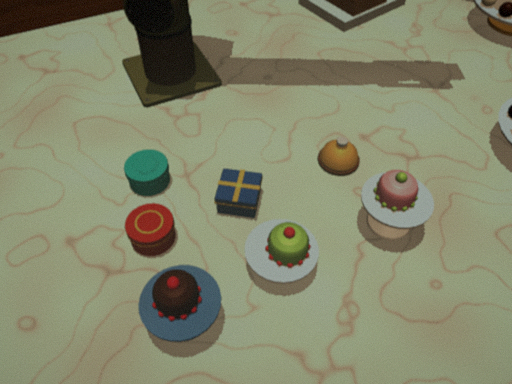

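View pics/side.png

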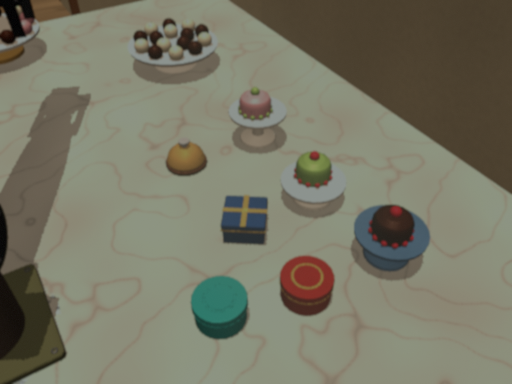

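The scene view shows the bell button at about (342,141), the green cake's raspberry at (289,232) and the red tin at (150,224). In the side view these are at (184,144), (314,156) and (307,273). The turquoise tin, blue tin and other cakes are distinct from them.

```bash
cat > h.py <<'E'
import numpy as np,cv2
from rig import manip
def ray(n,uv):
    c=manip.get_calibration(n);R=c["R"];o=-R.T@c["t"]
    return o,R.T@np.array([(uv[0]-c["cx"])/c["fx"],(uv[1]-c["cy"])/c["fy"],1])
def plane(n,uv,z):
    o,d=ray(n,uv);return o+d*(z-o[2])/d[2]
def tri(a,b):
    (o,d),(p,e)=ray("scene",a),ray("side",b)
    k=np.linalg.lstsq(np.c_[d,-e],p-o,rcond=None)[0]
    x,y=o+d*k[0],p+e*k[1];return (x+y)/2,np.linalg.norm(x-y)
E
python3 - <<'E'
from h import *
def blob(n,c,r,f):
    p=np.load(n+".npz")["p"];hsv=cv2.cvtColor(p,cv2.COLOR_RGB2HSV).astype(int)
    m=f(hsv[...,0],hsv[...,1],hsv[...,2]);yy,xx=np.mgrid[:384,:512]
    m&=np.hypot(xx-c[0],yy-c[1])<r
    k,l,st,ce=cv2.connectedComponentsWithStats(m.astype(np.uint8));i=1+np.argmax(st[1:,4])
    print(n,ce[i].round(1),st[i]);return ce[i]
red=lambda h,s,v:((h<8)|(h>170))&(s>150)&(v>70)
gold=lambda h,s,v:(h>8)&(h<30)&(s>80)
blue=lambda h,s,v:((h>100)&(h<130)&(s>60))|((h>8)&(h<30)&(s>80)&(v>90))
grey=lambda h,s,v:(s<75)
pink=lambda h,s,v:(h>25)&(h<45)&(s>130)
for name,a,ra,b,rb,f,z in [("rasp",(289,232),10,(314,156),10,red,99),("ring",(150,223),14,(307,273),17,gold,50),
  ("choc",(173,283),9,(396,211),8,red,114),("roseball",(401,177),7,(255,91),7,pink,130),("button",(342,141),9,(184,143),8,grey,60)]:
    A,B=blob("scene",a,ra,f),blob("side",b,rb,f)
    print(name,tri(A,B),plane("scene",A,z)[:2],plane("side",B,z)[:2])
print("sq",plane("scene",(240,186),50),plane("side",(245,211),50))
ims=[]
for n,(x,y) in [("scene",(342,150)),("side",(185,152)),("scene",(152,228)),("side",(307,280))]:
    p=np.load(n+".npz")["p"];ims.append(cv2.resize(p[y-30:y+30,x-30:x+30,::-1],(300,300),interpolation=0))
cv2.imwrite("pics/crop.png",np.vstack([np.hstack(ims[:2]),np.hstack(ims[2:])]))
E
```

```text
scene [288.9 231.8] [284 227  10  10  80]
side [314.3 155.1] [311 153   8   6  37]
rasp (array([627.36085729,   3.62619961,  96.66251607]), np.float64(0.8470677512289099)) [629.01001589   2.31654235] [625.49210873   1.83372671]
scene [150.6 222. ] [137 210  27  24 182]
side [306.7 276.1] [291 263  33  27 291]
ring (array([ 472.00845576, -194.44265079,   46.70189257]), np.float64(0.860125594639149)) [ 474.28394599 -194.28310774] [ 470.43183319 -196.91912494]
scene [172.5 282. ] [167 276  13  13 134]
side [395.6 210.7] [390 206  13  11 100]
choc (array([ 641.86457861, -201.73964489,  111.58852649]), np.float64(0.8263594186190133)) [ 643.4811452  -202.26087965] [ 639.73925307 -202.91146455]
scene [401.3 176.9] [396 173  11   9  74]Traceback (most recent call last):
  File "<stdin>", line 15, in <module>
  File "<stdin>", line 6, in blob
    return _wrapfunc(a, 'argmax', axis=axis, out=out, **kwds)
    return bound(*args, **kwds)
ValueError: attempt to get argmax of an empty sequence
```

Run:
```python
from h import *
ims=[]
for n,(x,y) in [("scene",(342,150)),("side",(185,152)),("scene",(152,228)),("side",(307,280))]:
    p=np.load(n+".npz")["p"];ims.append(cv2.resize(p[y-30:y+30,x-30:x+30,::-1],(300,300),interpolation=0))
cv2.imwrite("pics/crop.png",np.vstack([np.hstack(ims[:2]),np.hstack(ims[2:])]))
```

```text
(no output)
```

View pics/crop.png

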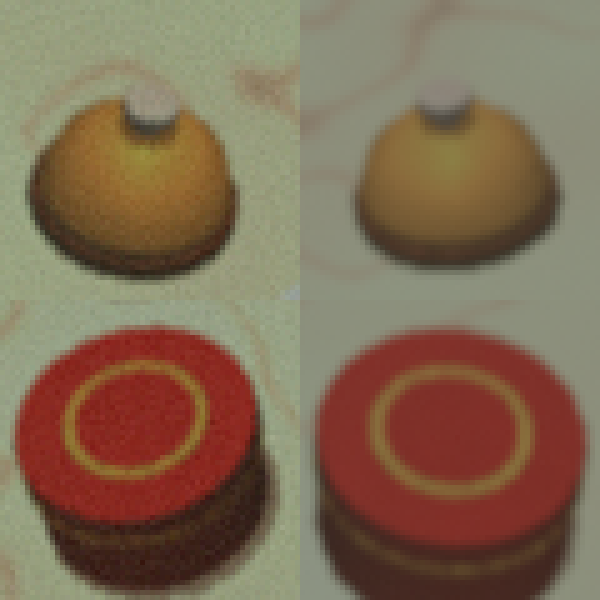

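The crop gives the button at scene (341.9,140.4) and side (183.7,141.4), and the tin's ring at scene (149,221.5) and side (306.8,275.8).

Run:
```python
from h import *
from scipy.spatial.transform import Rotation as Ro
def show(n,a,b,z): 
    A,B=plane("scene",a,z)[:2],plane("side",b,z)[:2]
    print(n,*[x.round(1) for x in tri(a,b)],A.round(1),B.round(1),"mean",((A+B)/2).round(1)); return (A+B)/2
P=[show("button",(341.9,140.4),(183.7,141.4),62),show("rasp",(288.9,231.8),(314.3,155.1),99),show("ring",(149.3,221.7),(306.8,275.9),50)]
show("rose",(401.3,176.9),(255,91),130);show("choc",(172.5,282),(395.6,210.7),114);show("sq",(240,186),(245,211),50)
s=manip.get_state();R=Ro.from_quat(s["tcp_rot"]).as_matrix();print(R.round(3))
# dome outlines as check of the bell centre
for n in("scene","side"):
    h=cv2.cvtColor(np.load(n+".npz")["p"],cv2.COLOR_RGB2HSV).astype(int);c=(340,155) if n=="scene" else (186,158)
    m=((h[...,0]>8)&(h[...,0]<28)&(h[...,1]>120)).astype(np.uint8);k,l,st,ce=cv2.connectedComponentsWithStats(m);i=l[c[1],c[0]];print(n,st[i])
T=[(P[0],120),(P[1],149),(P[2],94)]
for p,z in T: print((R.T@(np.r_[p,z]-s["tcp_pos"])).round(1))
```

```text
button [451.2 224.4  59.3] 1.0 [452.9 223.2] [449.9 220.2] mean [451.4 221.7]
rasp [627.3   3.7  96.5] 0.8 [629.    2.3] [625.4   1.7] mean [627.2   2. ]
ring [ 471.5 -196.    48.6] 0.4 [ 472.7 -196.3] [ 470.7 -196.7] mean [ 471.7 -196.5]
rose [626.5 223.  125.8] 0.1 [629.1 219.8] [622.9 216.8] mean [626.  218.3]
choc [ 641.9 -201.7  111.6] 0.9 [ 643.5 -202.2] [ 639.7 -202.8] mean [ 641.6 -202.5]
sq [462.8 -12.3  45.8] 0.8 [465.8 -13.3] [460.8 -16.6] mean [463.3 -14.9]
[[-0.918  0.397 -0.001]
 [ 0.397  0.918 -0.002]
 [ 0.    -0.002 -1.   ]]
scene [ 319  140   40   35 1013]
side [167 143  38  30 796]
[-326.5 -266.7  112.8]
[-575.  -398.7   84. ]
[-511.  -642.5  139.5]
```

Emit:
{"api": "move_arm", "payload": {"steps": [[-0.2,-0.16,0,0,0,0,1],[-0.4,-0.32,0,0,0,0,1],[-0.6,-0.49,0,0,0,0,1],[-0.8,-0.65,0,0,0,0,1],[-1.0,-0.82,0,0,0,0,1]]}}

```text
clock: 0.52
tcp_pos: [317.2, 480.5, 232.8]
tcp_rot: [0.202, 0.979, -0.0, -0.0]
contact_force: [0.3, -1.0, 0.2]
opening: 67.3
grip_force: 0.0
```

Emit:
{"api": "move_arm", "payload": {"steps": [[-0.2,-0.16,0,0,0,0,1],[-0.4,-0.32,0,0,0,0,1],[-0.6,-0.49,0,0,0,0,1],[-0.8,-0.65,0,0,0,0,1],[-1.0,-0.82,0,0,0,0,1]]}}

```text
clock: 0.93
tcp_pos: [376.5, 365.5, 232.9]
tcp_rot: [0.202, 0.979, -0.0, -0.0]
contact_force: [0.5, 1.1, 0.6]
opening: 33.5
grip_force: 0.0
```

Emit:
{"api": "move_arm", "payload": {"steps": [[-0.2,-0.16,0,0,0,0,1],[-0.4,-0.32,0,0,0,0,1],[-0.6,-0.49,0,0,0,0,1],[-0.7,-0.6,0,0,0,0,1],[-0.8,-0.65,0.0,0,0,0,1],[-0.8,-0.65,0.0,0,0,0,1],[-0.8,-0.65,0.0,0,0,0,1]]}}

```text
clock: 1.52
tcp_pos: [424.1, 275.4, 233.2]
tcp_rot: [0.203, 0.979, 0.0, -0.0]
contact_force: [-0.3, 0.9, 0.8]
opening: 0.4
grip_force: 0.0
```

```bash
cat >> h.py <<'E'
from scipy.spatial.transform import Rotation as Ro
def wrist(name):
    s=manip.get_state();p,d=manip.read_camera("wrist");cv2.imwrite(f"pics/{name}.png",p[:,:,::-1]);np.savez(name,p=p,R=Ro.from_quat(s["tcp_rot"]).as_matrix(),t=s["tcp_pos"]);return s
def wplane(name,uv,z):
    f=np.load(name+".npz");c=manip.get_calibration("wrist");T=c["T_tool_cam"]
    v=np.array([(uv[0]-c["cx"])/c["fx"],(uv[1]-c["cy"])/c["fy"]]);r=np.hypot(*v)
    d=f["R"]@T[:3,:3]@np.r_[v/max(r,1e-9)*np.sin(r),np.cos(r)];o=f["t"]+f["R"]@T[:3,3]
    return o+d*(z-o[2])/d[2]
E
python3 - <<'E'
from h import *
s=wrist("w1");print(s["clock"],s["tcp_pos"],s["tcp_rot"],s["opening"],s["contact_force"])
R=Ro.from_quat(s["tcp_rot"]).as_matrix();print(R.T@(np.array([451.4,221.7,100])-s["tcp_pos"]))
E
```

```text
1.5167 [424.0741984  275.44952488 233.23690939] [ 2.02931959e-01  9.79192789e-01  7.21183802e-05 -3.10662826e-04] 0.3554216705451717 [-0.26543958  0.92172651  0.77821915]
[-46.52121    -38.46478887 133.20668871]
```

View pics/w1.png

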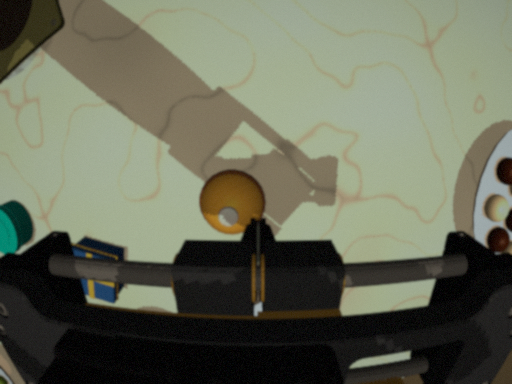

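The wrist view shows the brass dome at about (233,202) with the grey button at (229,216), just ahead of the closed fingers.

Run:
```python
from h import *
p=np.load("w1.npz")["p"];h=cv2.cvtColor(p,cv2.COLOR_RGB2HSV).astype(int)
w=np.s_[204:230,216:242]
m=(h[w][...,1]<100)&(h[w][...,2]>90);yy,xx=np.nonzero(m);uv=(xx.mean()+216,yy.mean()+204);print(len(xx),uv,np.ptp(xx),np.ptp(yy))
x=wplane("w1",uv,62);print(x)
s=manip.get_state();R=Ro.from_quat(s["tcp_rot"]).as_matrix();print(R.T@(x-s["tcp_pos"]))
```

```text
296 (np.float64(227.72635135135135), np.float64(216.13175675675674)) 19 18
[452.04206307 226.00794861  62.        ]
[-45.74121899 -34.60193767 171.2526237 ]
```

Emit:
{"api": "move_arm", "payload": {"steps": [[-0.23,-0.18,0,0,0,0,1],[-0.4,-0.32,0.1,0,0,0,1],[-0.46,-0.365,0.3,0,0,0,1],[-0.46,-0.365,0.5,0,0,0,1],[-0.46,-0.365,0.7,0,0,0,1],[-0.46,-0.365,0.9,0,0,0,1],[-0.46,-0.365,1.0,0,0,0,1],[-0.46,-0.365,1.0,0,0,0,1],[-0.46,-0.365,1.0,0,0,0,1]]}}

```text
clock: 2.32
tcp_pos: [451.4, 224.3, 133.3]
tcp_rot: [0.202, 0.979, -0.0, -0.0]
contact_force: [-0.3, 0.3, -0.6]
opening: 0.6
grip_force: 0.0
```

Emit:
{"api": "move_arm", "payload": {"steps": [[0,0,0.15,0,0,0,1],[0,0,0.3,0,0,0,1],[0,0,0.4,0,0,0,1],[0,0,0.4,0,0,0,1],[0,0,0.4,0,0,0,1],[0,0,0.4,0,0,0,1]]}}

```text
clock: 2.82
tcp_pos: [452.6, 224.1, 94.7]
tcp_rot: [0.202, 0.979, 0.001, 0.001]
contact_force: [-0.2, -0.3, -0.7]
opening: 0.6
grip_force: 0.0
```

Run:
```python
from h import *
p,d=manip.read_camera("side");q,_=manip.read_camera("scene")
cv2.imwrite("pics/pre.png",np.hstack([cv2.resize(i[:,:,::-1][y-40:y+40,x-40:x+40],(400,400)) for i,x,y in((p,184,140),(q,342,140))]))
```

```text
(no output)
```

View pics/pre.png

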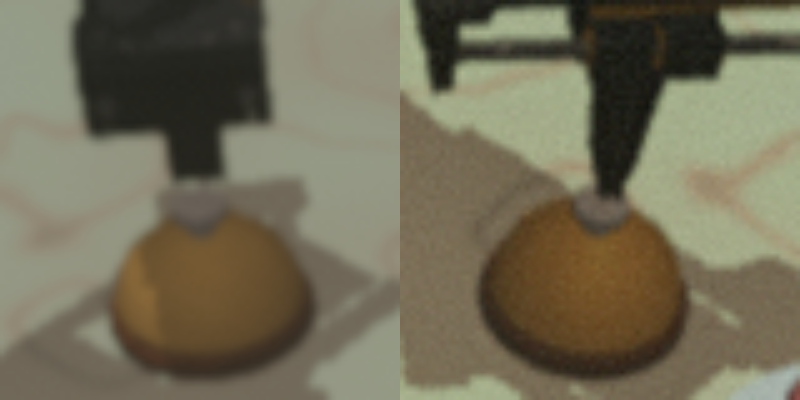

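Both crops show the closed fingertips directly over the button, a little above it. Next I press slowly.

Emit:
{"api": "move_arm", "payload": {"steps": [[0,0,0.05,0,0,0,1],[0,0,0.1,0,0,0,1],[0,0,0.12,0,0,0,1],[0,0,0.14,0,0,0,1],[0,0,0.16,0,0,0,1],[0,0,0.17,0,0,0,1],[0,0,0.18,0,0,0,1],[0,0,0.18,0,0,0,1],[0,0,0.18,0,0,0,1]]}}

```text
clock: 3.67
tcp_pos: [451.5, 223.5, 75.5]
tcp_rot: [0.202, 0.979, -0.0, -0.0]
contact_force: [-3.9, -1.0, 3.9]
opening: 0.5
grip_force: 2.2
```

Emit:
{"api": "move_arm", "payload": {"steps": [[0,0,0.01,0,0,0,1],[0,0,0.02,0,0,0,1],[0,0,0.02,0,0,0,1],[0,0,0.02,0,0,0,1],[0,0,0.02,0,0,0,1]]}}

```text
clock: 4.08
tcp_pos: [451.8, 223.7, 74.9]
tcp_rot: [0.202, 0.979, -0.0, -0.0]
contact_force: [-6.3, -2.7, 12.3]
opening: 0.3
grip_force: 6.1
```

The button is fully down: the travel has stopped and it reads 12 N. I release it and rise.

Emit:
{"api": "move_arm", "payload": {"steps": [[0,0,-0.05,0,0,0,1],[0,0,-0.1,0,0,0,1],[0,0,-0.2,0,0,0,1],[0,0,-0.4,0,0,0,1],[0,0,-0.6,0,0,0,1],[0,0,-0.8,0,0,0,1],[0,0,-1.0,0,0,0,1]]}}

```text
clock: 4.67
tcp_pos: [452.0, 223.8, 174.7]
tcp_rot: [0.203, 0.979, 0.0, 0.0]
contact_force: [1.0, 0.6, 0.5]
opening: 0.5
grip_force: 0.0
```

Emit:
{"api": "move_arm", "payload": {"steps": [[0,0,-0.2,0,0,0,1],[0,0,-0.4,0,0,0,1],[0,0,-0.6,0,0,0,1],[0,0,-0.6,0,0,0,1]]}}

```text
clock: 5.0
tcp_pos: [454.2, 224.6, 238.9]
tcp_rot: [0.202, 0.979, 0.003, 0.004]
contact_force: [0.6, 0.3, 1.1]
opening: 0.2
grip_force: 0.0
```

Emit:
{"api": "move_arm", "payload": {"steps": [[-0.2,-0.11,0,0,0,0,1],[-0.4,-0.22,0,0,0,0,1],[-0.6,-0.33,0,0,0,0,1],[-0.8,-0.44,0,0,0,0,1],[-1.0,-0.54,0,0,0,0,1]]}}

```text
clock: 5.42
tcp_pos: [522.5, 133.5, 232.6]
tcp_rot: [0.202, 0.979, -0.0, -0.0]
contact_force: [-0.1, -0.0, -0.7]
opening: 0.6
grip_force: 0.0
```

Emit:
{"api": "move_arm", "payload": {"steps": [[-0.2,-0.11,0,0,0,0,1],[-0.4,-0.22,0,0,0,0,1],[-0.6,-0.33,0,0,0,0,1],[-0.8,-0.44,0,0,0,0,1],[-0.9,-0.49,0,0,0,0,1],[-0.9,-0.49,0,0,0,0,1],[-0.9,-0.49,0,0,0,0,1]]}}

```text
clock: 6.0
tcp_pos: [585.1, 53.9, 232.7]
tcp_rot: [0.203, 0.979, 0.0, -0.001]
contact_force: [-0.1, 0.3, -0.2]
opening: 0.1
grip_force: 0.0
```

Run:
```python
from h import *
s=wrist("w2");print(s["clock"],s["tcp_pos"],s["tcp_rot"],s["contact_force"])
```

```text
6.0 [585.05012939  53.86760247 232.71812758] [ 2.02882499e-01  9.79202844e-01  1.62261918e-04 -6.74311382e-04] [-0.0718915   0.27451821 -0.22697873]
```

View pics/w2.png

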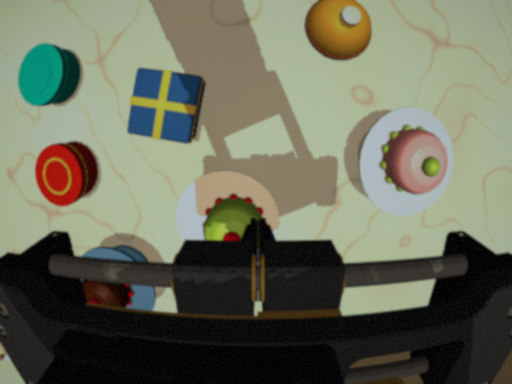

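The wrist view shows the green cake at (232,215) with its raspberry at (231,238), partly behind the gripper. The red tin's ring is at (62,174), and the bell button is up at (351,15).

Run:
```python
from h import *
s=manip.get_state();R=Ro.from_quat(s["tcp_rot"]).as_matrix()
for uv,z in(((231.5,237),98),((62,174),50),((351,15),62)):
    print(wplane("w2",uv,z))
for p in([627.2,2.8,149],[471.7,-196,94]):print(R.T@(np.array(p)-s["tcp_pos"]))
```

```text
[625.01327431   7.02224585  98.        ]
[ 474.93469508 -185.48029321   50.        ]
[453.31399388 225.22218048  62.        ]
[-59.46267518 -30.51927862  83.82804451]
[   4.39818194 -274.68768296  138.87594413]
```

Emit:
{"api": "move_arm", "payload": {"steps": [[-0.2,-0.1,0,0,0,0,1],[-0.4,-0.2,0,0,0,0,1],[-0.55,-0.28,0,0,0,0,1],[-0.587,-0.297,0.15,0,0,0,1],[-0.587,-0.297,0.35,0,0,0,1],[-0.587,-0.297,0.55,0,0,0,1],[-0.587,-0.297,0.72,0,0,0,1],[-0.587,-0.297,0.84,0,0,0,1],[-0.587,-0.297,0.84,0,0,0,1],[-0.587,-0.297,0.84,0,0,0,1]]}}

```text
clock: 6.88
tcp_pos: [626.6, 3.8, 148.3]
tcp_rot: [0.202, 0.979, -0.0, -0.001]
contact_force: [0.3, 0.6, 0.1]
opening: 0.1
grip_force: 0.0
```

Run:
```python
from h import *
p,d=manip.read_camera("side");q,_=manip.read_camera("scene")
cv2.imwrite("pics/p2.png",np.hstack([cv2.resize(i[:,:,::-1][y-50:y+50,x-50:x+50],(400,400)) for i,x,y in((p,314,150),(q,289,225))]))
```

```text
(no output)
```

View pics/p2.png

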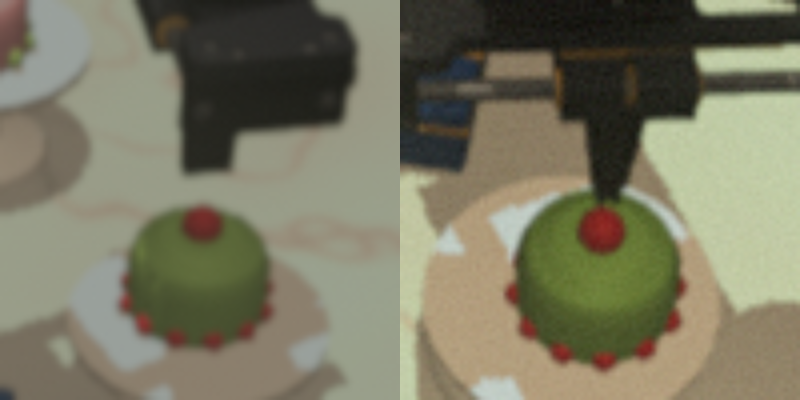

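Both views show the fingertips centred above the raspberry with a gap of about 2.5 cm. Holding still, then rising.

Emit:
{"api": "move_arm", "payload": {"steps": [[0,0,0,0,0,0,1],[0,0,0,0,0,0,1],[0,0,0,0,0,0,1],[0,0,0,0,0,0,1],[0,0,0,0,0,0,1],[0,0,0,0,0,0,1],[0,0,0,0,0,0,1],[0,0,0,0,0,0,1],[0,0,0,0,0,0,1],[0,0,0,0,0,0,1]]}}

```text
clock: 7.82
tcp_pos: [627.4, 3.2, 149.4]
tcp_rot: [0.203, 0.979, -0.0, -0.0]
contact_force: [0.0, 0.2, -0.4]
opening: 0.6
grip_force: 0.0
```

Emit:
{"api": "move_arm", "payload": {"steps": [[0,0,0,0,0,0,1],[0,0,0,0,0,0,1],[0,0,0,0,0,0,1],[0,0,0,0,0,0,1],[0,0,0,0,0,0,1],[0,0,0,0,0,0,1],[0,0,0,0,0,0,1],[0,0,0,0,0,0,1],[0,0,0,0,0,0,1],[0,0,0,0,0,0,1]]}}

```text
clock: 8.65
tcp_pos: [627.5, 3.2, 149.5]
tcp_rot: [0.202, 0.979, 0.0, 0.0]
contact_force: [0.1, -1.1, 0.5]
opening: 0.5
grip_force: 0.0
```

Emit:
{"api": "move_arm", "payload": {"steps": [[0,0,0,0,0,0,1],[0,0,0,0,0,0,1],[0,0,0,0,0,0,1],[0,0,0,0,0,0,1],[0,0,0,0,0,0,1],[0,0,0,0,0,0,1],[0,0,0,0,0,0,1],[0,0,0,0,0,0,1],[0,0,0,0,0,0,1],[0,0,0,0,0,0,1]]}}

```text
clock: 9.48
tcp_pos: [627.5, 3.2, 149.5]
tcp_rot: [0.202, 0.979, -0.0, -0.0]
contact_force: [-0.6, -0.1, 0.2]
opening: 0.5
grip_force: 0.0
```

Emit:
{"api": "move_arm", "payload": {"steps": [[0,0,-0.15,0,0,0,1],[0,0,-0.35,0,0,0,1],[0,0,-0.55,0,0,0,1],[0,0,-0.75,0,0,0,1],[0,0,-0.84,0,0,0,1],[0,0,-0.84,0,0,0,1]]}}

```text
clock: 9.98
tcp_pos: [628.9, 3.1, 236.8]
tcp_rot: [0.202, 0.979, 0.0, 0.003]
contact_force: [-0.2, 0.8, 0.4]
opening: 0.7
grip_force: 0.0
```

Emit:
{"api": "move_arm", "payload": {"steps": [[0.05,-0.2,0,0,0,0,1],[0.1,-0.4,0,0,0,0,1],[0.15,-0.6,0,0,0,0,1],[0.2,-0.8,0,0,0,0,1],[0.26,-1.0,0,0,0,0,1]]}}

```text
clock: 10.4
tcp_pos: [562.6, -78.7, 231.4]
tcp_rot: [0.202, 0.979, 0.0, -0.001]
contact_force: [0.1, -0.6, 1.0]
opening: 0.5
grip_force: 0.0
```

Emit:
{"api": "move_arm", "payload": {"steps": [[0.05,-0.2,0,0,0,0,1],[0.1,-0.4,0,0,0,0,1],[0.15,-0.6,0,0,0,0,1],[0.2,-0.8,0,0,0,0,1],[0.26,-1.0,0,0,0,0,1],[0.26,-1.0,0,0,0,0,1],[0.26,-1.0,0,0,0,0,1]]}}

```text
clock: 10.98
tcp_pos: [499.6, -160.0, 232.0]
tcp_rot: [0.203, 0.979, 0.0, -0.001]
contact_force: [-0.1, 0.1, -0.4]
opening: 0.7
grip_force: 0.0
```

Run:
```python
from h import *
s=wrist("w3");print(s["clock"],s["tcp_pos"])
R=Ro.from_quat(s["tcp_rot"]).as_matrix();print(R.T@(np.array([471.7,-196,94])-s["tcp_pos"]))
```

```text
10.9833 [ 499.59990853 -159.96680354  232.02868023]
[ 10.9874873  -44.21830512 138.03162436]
```

View pics/w3.png

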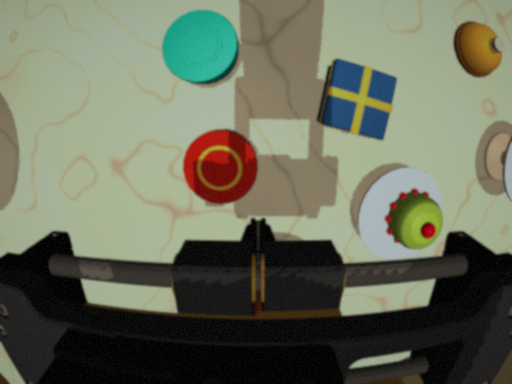

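The wrist view shows the red tin's ring centred at (219,168), and the green cake still standing on its stand.

Run:
```python
from h import *
f=np.load("w3.npz");h=cv2.cvtColor(f["p"],cv2.COLOR_RGB2HSV).astype(int)
m=(h[...,0]>10)&(h[...,0]<35)&(h[...,1]>100);m[:,:190]=0;m[:,248:]=0;m[:140]=0;m[196:]=0
e=cv2.fitEllipse(np.argwhere(m)[:,::-1].astype(np.float32));print(e)
x=wplane("w3",e[0],50);print(x,f["R"].T@(x-f["t"]))
```

```text
((219.4925537109375, 167.1822967529297), (41.45465087890625, 43.695472717285156), 48.14268112182617)
[ 472.66277678 -195.39618974   50.        ] [ 10.26444961 -43.29828131 182.03074138]
```

Emit:
{"api": "move_arm", "payload": {"steps": [[0.05,-0.2,0,0,0,0,1],[0.09,-0.38,0,0,0,0,1],[0.105,-0.435,0.05,0,0,0,1],[0.105,-0.435,0.25,0,0,0,1],[0.105,-0.435,0.45,0,0,0,1],[0.105,-0.435,0.65,0,0,0,1],[0.105,-0.435,0.85,0,0,0,1],[0.105,-0.435,0.95,0,0,0,1],[0.105,-0.435,0.95,0,0,0,1]]}}

```text
clock: 11.78
tcp_pos: [472.1, -193.8, 134.9]
tcp_rot: [0.202, 0.979, 0.001, -0.003]
contact_force: [0.7, -0.2, -1.1]
opening: 0.5
grip_force: 0.0
```

Emit:
{"api": "move_arm", "payload": {"steps": [[0,0,0.15,0,0,0,1],[0,0,0.3,0,0,0,1],[0,0,0.4,0,0,0,1],[0,0,0.43,0,0,0,1],[0,0,0.43,0,0,0,1],[0,0,0.43,0,0,0,1],[0,0,0.43,0,0,0,1],[0,0,0.43,0,0,0,1]]}}

```text
clock: 12.45
tcp_pos: [474.2, -195.9, 96.6]
tcp_rot: [0.202, 0.979, -0.0, 0.001]
contact_force: [0.3, -0.9, 0.0]
opening: 0.4
grip_force: 0.0
```

Run:
```python
from h import *
p,d=manip.read_camera("side");q,_=manip.read_camera("scene")
cv2.imwrite("pics/p3.png",np.hstack([cv2.resize(i[:,:,::-1][y-50:y+50,x-50:x+50],(400,400)) for i,x,y in((p,307,265),(q,150,218))]))
```

```text
(no output)
```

View pics/p3.png

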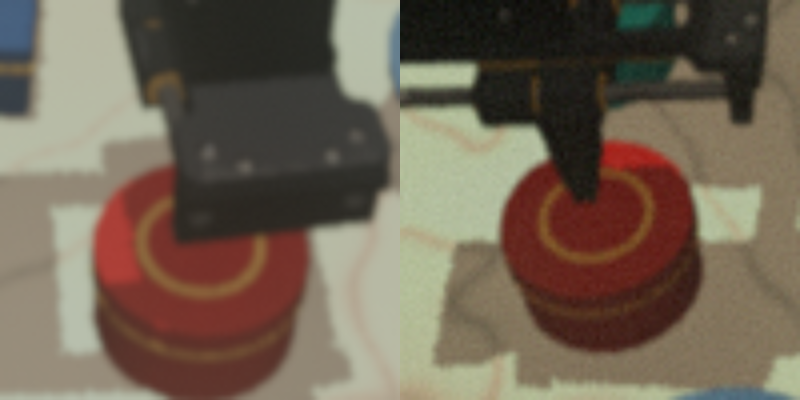

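Emit:
{"api": "move_arm", "payload": {"steps": [[0,0,0,0,0,0,1],[0,0,0,0,0,0,1],[0,0,0,0,0,0,1],[0,0,0,0,0,0,1],[0,0,0,0,0,0,1],[0,0,0,0,0,0,1],[0,0,0,0,0,0,1],[0,0,0,0,0,0,1],[0,0,0,0,0,0,1],[0,0,0,0,0,0,1]]}}

```text
clock: 13.38
tcp_pos: [473.5, -195.5, 95.4]
tcp_rot: [0.202, 0.979, -0.0, -0.0]
contact_force: [0.0, -0.2, 0.9]
opening: 0.4
grip_force: 0.0
```

The fingertips are above the ring's centre with a gap of about 26 mm. I hold there for over two seconds and hand in.

Emit:
{"api": "move_arm", "payload": {"steps": [[0,0,0,0,0,0,1],[0,0,0,0,0,0,1],[0,0,0,0,0,0,1],[0,0,0,0,0,0,1],[0,0,0,0,0,0,1],[0,0,0,0,0,0,1],[0,0,0,0,0,0,1],[0,0,0,0,0,0,1],[0,0,0,0,0,0,1],[0,0,0,0,0,0,1]]}}

```text
clock: 14.22
tcp_pos: [473.5, -195.5, 95.5]
tcp_rot: [0.202, 0.979, -0.0, -0.0]
contact_force: [0.1, -0.2, 0.6]
opening: 0.1
grip_force: 0.0
```

Emit:
{"api": "move_arm", "payload": {"steps": [[0,0,0,0,0,0,1],[0,0,0,0,0,0,1],[0,0,0,0,0,0,1],[0,0,0,0,0,0,1],[0,0,0,0,0,0,1],[0,0,0,0,0,0,1],[0,0,0,0,0,0,1],[0,0,0,0,0,0,1],[0,0,0,0,0,0,1],[0,0,0,0,0,0,1]]}}

```text
clock: 15.05
tcp_pos: [473.5, -195.5, 95.5]
tcp_rot: [0.202, 0.979, -0.0, -0.0]
contact_force: [0.1, 0.1, 0.1]
opening: 0.4
grip_force: 0.0
```

```bash
python3 -c "
from rig import manip
print(manip.sign_off())"
```

```text
the job is handed in; nothing more can be done
None
```

The bell's button was pressed fully down and released, then the fingertips held about 2.5 cm above the green cake's raspberry for 2.5 s, and the arm finished still pointing about 2.6 cm above the round red tin; the job was handed in at about 15 s.

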